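# Stand the fallen ring hand back on its felt circle

## Robot

A 6-joint arm with a two-finger parallel gripper is mounted at the origin on the work surface. World frame = base frame: x ahead of the robot, y to its left, z up, the work surface at z = 0. Lengths are in m, angles in rad, forces in N, time in s.
With the tool pointing down it reaches from about 0.375 to 0.9 m from the base axis. Payload 3.1 kg.
Tool frame: the origin (TCP) lies on the centre line of the jaws, within the pads' length; the fingertips stand 19 mm ahead of it and the grasp point (between the pads) is the TCP; z points along the fingers, y is the line along which they close (so a half turn about z gives the same grasp; the last joint's range is limited). The gripper opens to 85 mm and grips with 20 to 120 N. Pads are 22 mm wide; open, the fingers measure 114 mm over their backs; the gripper's body (76 mm by 85 mm) begins 54 mm behind the grasp point. The pads swing forward as they close: fully open they stand 13 mm farther back than shut.
Start: joints at [1.071, 0.527, 1.433, -0, 1.181, -0.178], TCP at [0.198, 0.593, 0.25] pointing down, gripper open.
Joint ranges: [-3.08, 3.08], [-0.75, 2.2], [0.22, 2.44], [-1.43, 4.57], [0, 2.65], [-2.85, 2.85]. Speed limits (rad/s): [2.79, 2.79, 3.14, 3.14, 3.14, 3.14].

## Interface

Orientations are given as a unit quaternion [x, y, z, w].
In Python, from station import manip, cams, sign_off gives the robot as it stands.
- The arm moves only by the tool carry_out, never from a script. Its argument "targets" is a list that holds one entry, the list of rows, each a list of 7 numbers: the shift along the tool's x, y, z in cm, then the turn, a rotation vector about the tool's x, y, z in degrees, then the finger opening in cm, from 0 to 8.54. A call has 1 to 12 rows; each row is the pose to reach, as a shift and turn from the pose commanded when the call began, along the tool's axes at that moment; what a row does not reach only later rows make up. A row lasts 1/12 s, in which the tool goes at most 41.7 mm and 7.16 degrees, less where a joint would pass 70% of its speed; a pose out of reach is approached as far as the arm can. A call with a gripper value outside its range is refused whole. The fingers move at their own pace and stop on an object; "force" is the grip in N (left out, the last holds). Time passes only in rows, so rows that repeat a pose let the fingers close. It gives the time, the measured TCP pose, the force, the opening and the grip force at its end, in the units of the state.
- manip.sense(): the state, without advancing time (a new reading comes with each control period).
- cams.snapshot(name): name is "side" or "top"; returns the picture (420x560x3 uint8, red, green, blue); there is no depth.
- cams.camera_info(name): a dict with "K" (3x3 intrinsics, pixels), "T" (4x4, takes a point from camera to world coordinates). Camera axes: x right, y down, z forward; pixel columns grow to the right and rows downward; lengths in m; the calibration is good to about 2 mm. A picture is of the moment at which its call begins. camera_info takes no time and is no camera call.
- sign_off(): hands the job in; it is judged then, once.
The state is a dict: "t": time; "q": joint angles; "qd": joint speeds; "tau": joint torques, N m; "tcp_pos": TCP position; "tool_rot": TCP orientation; "force": force on the tool from outside, world axes, zero at the start; "ft_torque": the same for the moment, N m; "finger_gap": opening from 0.0 (shut) to 1.0 (fully open); "gripper_force": force on a finger pad.
Only numpy, scipy, OpenCV 4.12 (cv2) and the standard library are available. Lean on these libraries where they do the work, as an engineer would, in place of code of your own. Each camera call takes 0.05 s, during which the arm holds its last target. There are 200 camera calls.

## Task

The pearl-grey porcelain ring hand has been knocked over on the shelf: push it back up so that it stands on its square base, and slide it until the whole base is inside the round felt circle. Only push it with the fingers; do not pinch it or lift it, do not press hard, and leave the mandrel, the glass bowl and the ring box where they are. Finish clear of it.

Things in the scene. Friction and masses are not known exactly. Their poses are not given: they have to be found in the camera images.
- ring_hand: Pearl-grey porcelain ring holder, 0.45 kg: a flat open hand on a square base 100 x 100 mm, 18 mm thick. Origin: centre of the base's underside. z: up the wrist to the fingers (ending 140 mm up); x: normal to the flat of the hand; y: across it, thumb at +y. At the start it has fallen to its own -x: it rests on that base edge and the fingertips, z 20 deg below level.
- top_edge (a point): Middle of the ring hand's +x base edge, on the upper face (its own x 50, y 0, z 18 mm). At the start it is the raised edge, about 94 mm above the shelf, overhanging the hand. Pushed level, from the hand's side away from the hand, it rolls the piece over its low -x edge onto its base; ordinary friction on the shelf keeps that edge from slipping.
- palm (a point): Centre of the palm, on the ring hand's own z axis 82 mm above the underside. Wrist 24 mm thick (x), 34 mm wide (y), up to z 60 mm; palm 24 mm thick, 56 mm wide, z 60 to 105 mm; fingers straight, 13 mm thick; thumb out to y = 47 mm at z 100 mm. The centre of mass is on the axis, about 36 mm above the underside.
- corner0 (a point): Underside corner of the ring hand's base at its own x = -50 mm, y = -50 mm, z = 0.
- corner1 (a point): Underside corner of the ring hand's base at its own x = -50 mm, y = +50 mm, z = 0.
- corner2 (a point): Underside corner of the ring hand's base at its own x = +50 mm, y = -50 mm, z = 0.
- corner3 (a point): Underside corner of the ring hand's base at its own x = +50 mm, y = +50 mm, z = 0.
- felt: Round dark-grey felt circle, 200 mm across, let in flush with the shelf (nothing stands proud; things slide freely over its edge). Fixed. Origin: its centre, at shelf height. It lies on the side of the ring hand's base away from where the hand lies, its centre some 9 cm beyond where the base's centre comes to stand.
- mandrel: Bystander: stainless ring mandrel standing upright, tapered rod on a 72 mm round foot, 203 mm tall, loose. Origin: centre of its foot's underside.
- bowl: Bystander: frosted glass ring bowl, 90 mm across the rim, 45 mm high, loose. Origin: centre of its underside.
- ring_box: Bystander: closed wooden ring box 55 x 55 mm, 43 mm high, loose. Origin: centre of its underside.
Mind the look-alikes: they are no part of the job. What is shaped like the ring_hand but orange is not meant.

How it is judged:
By the outcome, as a careful person would: the job done as asked, in the order asked, and still so for the second after the job is handed in, with the robot touching nothing.
It also fails if it takes over 58 s, if anything falls off the work surface, if the arm or the gripper's body presses on something with over 40 N, if the wrist force passes 120 N, or if a joint passes its speed limit or range.

## Working session

There is one attempt and no reset: what is moved stays moved. The work goes in short steps, Python scripts to look and compute and a tool call to move; the robot and the scene stay as the last step left them, time stands still between calls to the robot, and variables do not carry over. Pictures are saved under pics/ and viewed, at most 10 in all, crops included, and the job is handed in when it is done.

Besides the shell and the picture viewer there is one more tool, called after "Emit:" by a JSON object that holds its "api" and its "payload". carry_out: Moves the arm, as the interface text tells. Its arguments: {"type":"object","properties":{"targets":{"type":"array"},"force":{"type":"number"}},"required":["targets"]}

```bash
mkdir -p pics; cat > h.py <<'E'
import numpy as np, cv2
from station import manip, cams, sign_off
def snap(n,f):
    im=cams.snapshot(n); cv2.imwrite('pics/'+f,im[:,:,::-1]); return im
def ray(n,u,v):
    c=cams.camera_info(n);K=np.array(c['K']);T=np.array(c['T'])
    d=T[:3,:3]@np.linalg.solve(K,[u,v,1.]); return T[:3,3],d
def onz(n,u,v,z):
    o,d=ray(n,u,v); return o+d*(z-o[2])/d[2]
def proj(n,p):
    c=cams.camera_info(n);T=np.linalg.inv(np.array(c['T']));q=np.array(c['K'])@(T[:3,:3]@np.array(p)+T[:3,3]);return q[:2]/q[2]
def tri(a,b):
    (o1,d1),(o2,d2)=ray('top',*a),ray('side',*b)
    s=np.linalg.lstsq(np.c_[d1,-d2],o2-o1,rcond=None)[0]
    p,q=o1+s[0]*d1,o2+s[1]*d2; return (p+q)/2,np.linalg.norm(p-q)
E
python3 - <<'E'
from h import *
np.set_printoptions(precision=3,suppress=True)
snap('top','t0.png');snap('side','s0.png')
for n in('top','side'):print(np.array(cams.camera_info(n)['T']))
print(manip.sense())
E
```

```text
[[-0.007 -0.977  0.214  0.368]
 [-1.     0.007 -0.     0.001]
 [-0.001 -0.214 -0.977  1.141]
 [ 0.     0.     0.     1.   ]]
[[ 0.998 -0.04   0.048  0.572]
 [-0.062 -0.542  0.838 -0.654]
 [-0.008 -0.839 -0.544  0.535]
 [ 0.     0.     0.     1.   ]]
{'t': 0.1, 'q': array([ 1.07 ,  0.528,  1.434, -0.   ,  1.181, -0.178]), 'qd': array([ 0.001, -0.001, -0.003,  0.001, -0.   , -0.   ]), 'tau': array([ -0.   , -44.33 , -17.859,  -0.   ,   0.004,  -0.   ]), 'tcp_pos': array([0.197, 0.592, 0.249]), 'tool_rot': array([ 0.16 ,  0.987, -0.001, -0.   ]), 'force': array([-0.122, -0.283, -0.853]), 'ft_torque': array([-0.037, -0.041,  0.018]), 'gripper_force': 0.0, 'finger_gap': 1.0007378344392635}
```

View pics/t0.png

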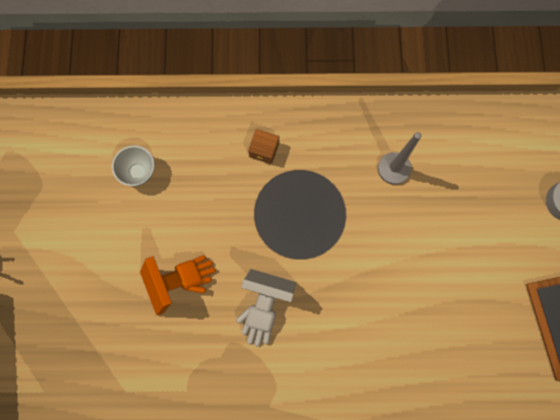

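View pics/s0.png

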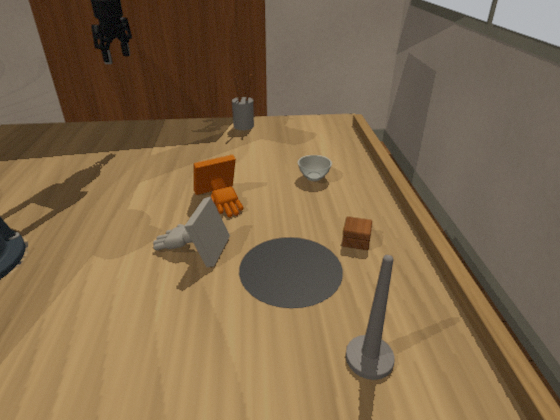

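Candidates for the ring hand are the grey one at top (267,300) / side (200,238) and the orange one at top (175,280) / side (220,185). The task wants the grey one. The felt is at top (300,214), with the box at (264,146), the mandrel foot at (395,168) and the bowl at (134,166). I'll check the choice in a crop and measure it.

```bash
python3 - <<'E'
from h import *
np.set_printoptions(precision=1,suppress=True)
t=cv2.imread('pics/t0.png');s=cv2.imread('pics/s0.png')
def big(m):
    c,_=cv2.findContours(m,cv2.RETR_EXTERNAL,cv2.CHAIN_APPROX_NONE);return max(c,key=cv2.contourArea)
for n,im,(x,y,w,h),fl in(('top',t,(225,255,90,100),(300,214)),('side',s,(140,190,100,85),(290,270))):
    g=cv2.cvtColor(im,cv2.COLOR_BGR2HSV)
    m=((g[...,1]<60)&(g[...,2]<90)).astype(np.uint8)
    r=np.zeros_like(m);cv2.circle(r,fl,70 if n=='side' else 55,1,-1)
    c=big(m*r);u=np.array([onz(n,*p[0],0) for p in c])[:,:2]*1000
    print(n,'felt',cv2.minEnclosingCircle(u.astype(np.float32)))
    m=((g[...,1]<50)&(g[...,2]>95)).astype(np.uint8);r=np.zeros_like(m);r[y:y+h,x:x+w]=1
    c=big(m*r);print(n,'hand',cv2.approxPolyDP(c,2,True)[:,0].tolist())
a=cv2.resize(t[255:355,225:315],None,fx=4.4,fy=5,interpolation=2);b=cv2.resize(s[190:275,140:240],None,fx=4,fy=5.88,interpolation=2)
a=cv2.resize(t[255:355,225:315],(396,440),interpolation=2);b=cv2.resize(s[190:290,140:230],(396,440),interpolation=2)
cv2.imwrite('pics/c0.png',np.hstack([a,b]))
for n,p in(('box',(264,146)),('mand',(395,170)),('bowl',(136,172))):print(n,onz('top',*p,0)*1000)
E
```

```text
top felt ((639.4141235351562, -65.51194763183594), 97.55636596679688)
top hand [[245, 279], [242, 286], [256, 290], [260, 294], [257, 304], [251, 306], [237, 320], [247, 318], [243, 332], [251, 327], [248, 342], [251, 342], [256, 328], [258, 331], [255, 343], [259, 343], [263, 330], [266, 332], [264, 341], [267, 342], [273, 312], [270, 310], [272, 298], [290, 300], [292, 293]]
side felt ((637.9391479492188, -64.7900619506836), 98.37686920166016)
side hand [[228, 234], [210, 198], [205, 198], [184, 226], [178, 225], [165, 235], [159, 236], [154, 241], [154, 247], [179, 243], [183, 237], [187, 239], [190, 236], [196, 246], [199, 246], [197, 248], [207, 263], [208, 259], [207, 261], [205, 258], [209, 254], [214, 263], [218, 255], [216, 253], [221, 250]]
box [793.6  10.4   0. ]
mand [ 735.8 -276.7    0. ]
bowl [735.4 291.5   0. ]
```

View pics/c0.png

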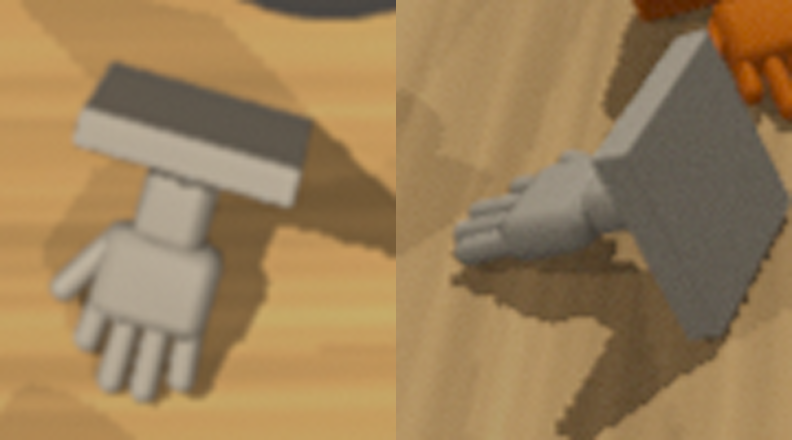

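The crop shows the grey hand lying toward the robot, with its base strip (raised edge) at top (242,287)–(292,302). The low edge runs from (251,269) to (296,283) and the thumb points to world +y.

```bash
python3 - <<'E'
from h import *
np.set_printoptions(precision=1,suppress=True)
A=[('upperface edge',(242,287.5),(291.6,301.8),.088),('under raised',(245.5,279.3),(295,293),.094),('low',(250.7,269.1),(296.1,282.7),0)]
for n,a,b,z in A:
    p,q=onz('top',*a,z)*1000,onz('top',*b,z)*1000;d=p-q
    print(n,p,q,'mid',(p+q)/2,'len',np.hypot(*d[:2]),'xdir deg',np.degrees(np.arctan2(-d[0],d[1])))
for a,b in(((245.5,279.3),(212.5,199.5)),((295,293),(189.8,226.4)),((250.7,269.1),(228.9,234.8)),((296.1,282.7),(210.2,266.1))):
    p,e=tri(a,b);print(p*1000,e*1000)
E
```

```text
upperface edge [472.2  53.6  88. ] [444.2 -41.8  88. ] mid [458.2   5.9  88. ] len 99.43965882031026 xdir deg -16.407936841312925
under raised [487.4  46.6  94. ] [460.4 -48.3  94. ] mid [473.9  -0.8  94. ] len 98.69462909433132 xdir deg -15.85404078002636
low [519.5  39.8   0. ] [490.2 -55.4   0. ] mid [504.8  -7.8   0. ] len 99.64645271123798 xdir deg -17.128951201011997
[488.8  46.9  93.8] 2.7999657211968363
[457.8 -48.6  99.3] 4.351084034798661
[518.   39.5   9.2] 0.6295913094888191
[486.9 -55.5   8.8] 4.749300623976535
```

Emit:
{"api": "carry_out", "payload": {"targets": [[[-20,-24,0,0,0,-2,0],[-20,-24,0,0,0,-2,0],[-20,-24,0,0,0,-2,0],[-20,-24,0,0,0,-2,0],[-20,-24,0,0,0,-2,0],[-20,-24,0,0,0,-2,0],[-20,-24,0,0,0,-2,0],[-20,-24,0,0,0,-2,0],[-20,-24,0,0,0,-2,0],[-20,-24,0,0,0,-2,0]]], "force": 20}}

```text
t: 0.93
tcp_pos: [0.3118, 0.3012, 0.2503]
tool_rot: [0.145, 0.989, 0.0, -0.0]
force: [0.4, -0.7, 1.0]
finger_gap: -0.001
gripper_force: 0.0
```

Emit:
{"api": "carry_out", "payload": {"targets": [[[-19.6,-24.1,5,0,0,0,0],[-19.6,-24.1,5,0,0,0,0],[-19.6,-24.1,5,0,0,0,0],[-19.6,-24.1,5,0,0,0,0],[-19.6,-24.1,5,0,0,0,0],[-19.6,-24.1,5,0,0,0,0],[-19.6,-24.1,5,0,0,0,0],[-19.6,-24.1,5,0,0,0,0],[-19.6,-24.1,5,0,0,0,0],[-19.6,-24.1,5,0,0,0,0],[-19.6,-24.1,5,0,0,0,0],[-19.6,-24.1,5,0,0,0,0]]]}}

```text
t: 1.93
tcp_pos: [0.4306, 0.017, 0.2003]
tool_rot: [0.142, 0.99, 0.0, -0.0]
force: [0.5, -1.1, 0.5]
finger_gap: 0.003
gripper_force: 0.0
```

```bash
python3 - <<'E'
from h import *
im=snap('side','s1.png');s=manip.sense();print(s['tcp_pos'],s['tool_rot'])
cv2.imwrite('pics/s1c.png',cv2.resize(im[100:300,80:330,::-1],None,fx=2.5,fy=2.5))
E
```

```text
[0.43060581 0.01698593 0.2003849 ] [ 1.41642999e-01  9.89917759e-01  1.33361908e-04 -2.72158612e-04]
```

View pics/s1c.png

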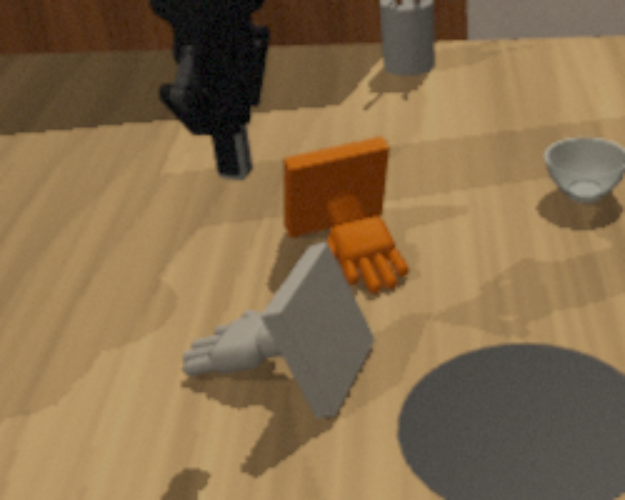

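The picture shows the shut fingers over the hand, behind the raised edge, at crop (235,175). Next I lower them and start to push.

Emit:
{"api": "carry_out", "payload": {"targets": [[[0,-0.2,3.5,0,0,0,0],[0,-0.2,7,0,0,0,0],[0,-0.2,9,0,0,0,0],[0,-0.2,10,0,0,0,0],[-0.6,-0.2,10,0,0,0,0],[-1.2,-0.2,10,0,0,0,0],[-1.7,-0.2,10,0,0,0,0],[-2.2,-0.2,10,0,0,0,0],[-2.7,-0.2,10,0,0,0,0],[-3.2,-0.2,10,0,0,0,0],[-3.7,-0.2,10,0,0,0,0],[-4.2,-0.2,10,0,0,0,0]]]}}

```text
t: 2.98
tcp_pos: [0.4718, 0.0013, 0.1007]
tool_rot: [0.143, 0.99, -0.0, 0.001]
force: [-1.4, 1.0, 1.4]
finger_gap: 0.003
gripper_force: 0.6
```

Emit:
{"api": "carry_out", "payload": {"targets": [[[-0.5,0,0,0,0,0,0],[-1,0,0,0,0,0,0],[-1.5,0,0,0,0,0,0],[-2,0,0,0,0,0,0],[-2.5,0,0,0,0,0,0],[-3,0,0,0,0,0,0],[-3.4,0,0,0,0,0,0],[-3.8,0,0,0,0,0,0],[-4.2,0,0,0,0,0,0],[-4.6,0,0,0,0,0,0],[-5,0,0,0,0,0,0],[-5.0,0,0,0,0,0,0]]]}}

```text
t: 3.98
tcp_pos: [0.5207, -0.0131, 0.1005]
tool_rot: [0.143, 0.99, -0.0, 0.001]
force: [0.2, 0.2, 0.1]
finger_gap: -0.001
gripper_force: 0.0
```

```bash
python3 - <<'E'
from h import *
im=snap('side','s2.png');s=manip.sense();print(s['tcp_pos'],s['force'])
cv2.imwrite('pics/s2c.png',cv2.resize(im[130:300,120:330,::-1],None,fx=3,fy=3))
E
```

```text
[ 0.51998117 -0.01292541  0.10046545] [0.41975643 0.03606221 1.34923772]
```

View pics/s2c.png

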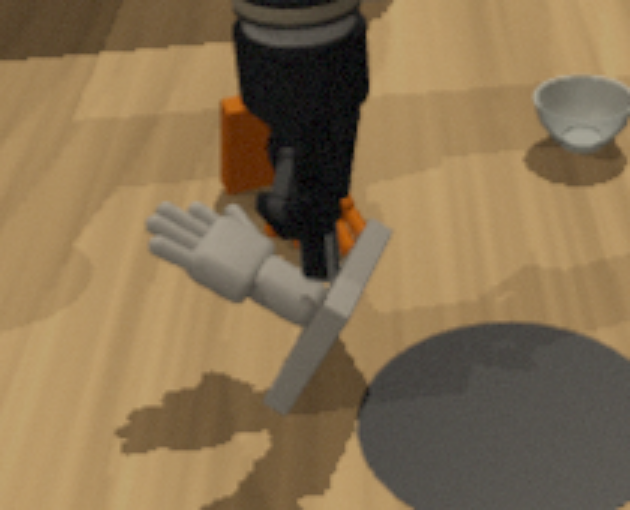

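The piece is rolling over its low edge and is near balance, with the fingers in the crook between hand and base, crop (320,265). I'll go on slowly so that they let it down.

Emit:
{"api": "carry_out", "payload": {"targets": [[[-0.4,0,0,0,0,0,0],[-0.8,0,0,0,0,0,0],[-1.2,0,0,0,0,0,0],[-1.5,0,0,0,0,0,0],[-1.8,0,0,0,0,0,0],[-2.1,0,0,0,0,0,0],[-2.4,0,0,0,0,0,0],[-2.7,0,0,0,0,0,0],[-3,0,0,0,0,0,0],[-3.3,0,0,0,0,0,0],[-3.6,0,0,0,0,0,0],[-3.9,0,0,0,0,0,0]]]}}

```text
t: 5.03
tcp_pos: [0.5568, -0.0238, 0.1003]
tool_rot: [0.143, 0.99, -0.0, 0.0]
force: [1.9, -0.8, 0.1]
finger_gap: 0.004
gripper_force: 0.9
```

Emit:
{"api": "carry_out", "payload": {"targets": [[[-0.3,0,0,0,0,0,0],[-0.6,0,0,0,0,0,0],[-0.9,0,0,0,0,0,0],[-1.2,0,0,0,0,0,0],[-1.5,0,0,0,0,0,0],[-1.8,0,0,0,0,0,0],[-2.1,0,0,0,0,0,0],[-2.4,0,0,0,0,0,0],[-2.7,0,0,0,0,0,0],[-3,0,0,0,0,0,0],[-3.3,0,0,0,0,0,0],[-3.3,0,0,0,0,0,0]]]}}

```text
t: 6.03
tcp_pos: [0.5885, -0.0331, 0.1004]
tool_rot: [0.143, 0.99, -0.0, 0.0]
force: [1.1, 0.2, -0.1]
finger_gap: 0.0
gripper_force: 0.0
```

```bash
python3 - <<'E'
from h import *
im=snap('side','s3.png');snap('top','t3.png');s=manip.sense();print(s['tcp_pos'],s['force'])
cv2.imwrite('pics/s3c.png',cv2.resize(im[100:310,120:370,::-1],None,fx=2.5,fy=2.5))
E
```

```text
[ 0.58785086 -0.03292255  0.10026142] [-0.50457657  0.19394598  0.55505558]
```

View pics/s3c.png

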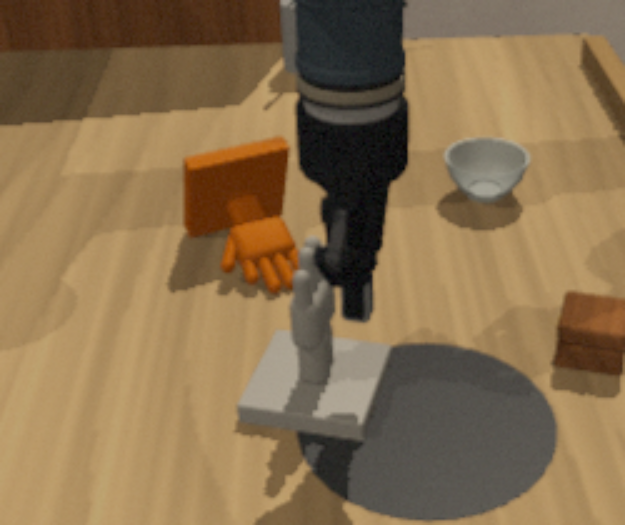

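It stands upright, with its base top corners at crop (270,332), (392,343), (365,425) and (240,410). The fingers are clear on its +x side, so I lift them and take a fresh measurement.

Emit:
{"api": "carry_out", "payload": {"targets": [[[-1,0,0,0,0,0,0],[-1,0,-4,0,0,0,0],[-1,0,-8,0,0,0,0],[-1,0,-12,0,0,0,0],[0,0,-13,0,0,0,0],[4,0,-13,0,0,0,0],[8,0,-13,0,0,0,0],[12,0,-13,0,0,0,4],[16,0,-13,0,0,0,5],[18,0,-13,0,0,0,5],[18,0,-13,0,0,0,5],[18,0,-13,0,0,0,5]]]}}

```text
t: 7.13
tcp_pos: [0.4141, 0.0184, 0.2305]
tool_rot: [0.143, 0.99, -0.0, 0.0]
force: [1.4, 0.0, -0.2]
finger_gap: 0.589
gripper_force: 0.0
```

```bash
cat >> h.py <<'E'
def base(f):
    im=snap('side',f+'_s.png');t=snap('top',f+'_t.png')
    cv2.imwrite('pics/'+f+'_c.png',np.hstack([cv2.resize(im[190:330,160:360,::-1],(400,280)),cv2.resize(t[150:340,220:360,::-1],(280,380))[:280]]) )
    g=cv2.cvtColor(t,cv2.COLOR_RGB2HSV);m=((g[...,1]<60)&(g[...,2]>95)).astype(np.uint8);m[:150]=0;m[340:]=0;m[:,:220]=0;m[:,370:]=0
    c,_=cv2.findContours(m,0,cv2.CHAIN_APPROX_NONE);c=max(c,key=cv2.contourArea)
    print('poly',cv2.approxPolyDP(c,2.5,True)[:,0].tolist())
E
python3 - <<'E'
from h import *
base('b1');s=manip.sense();print(s['tcp_pos'],s['force'],s['tool_rot'])
for p in((228,232.8),(276.8,237.2),(216,264)):print(onz('side',*p,.018)*1000)
t=cv2.imread('pics/b1_t.png');cv2.imwrite('pics/b1_c.png',cv2.resize(t[150:310,210:370],(640,640),interpolation=2))
E
```

```text
poly [[263, 222], [251, 266], [289, 274], [296, 279], [309, 235]]
[0.4167451  0.01758577 0.23070833] [-0.00047985 -0.32715694 -0.17339451] [ 1.42971356e-01  9.89726007e-01 -1.39420984e-04  1.26581687e-03]
[516.50987069  34.85636321  18.        ]
[617.30302342  12.53685605  18.        ]
[496.74849398 -61.56076339  18.        ]
```

View pics/b1_c.png

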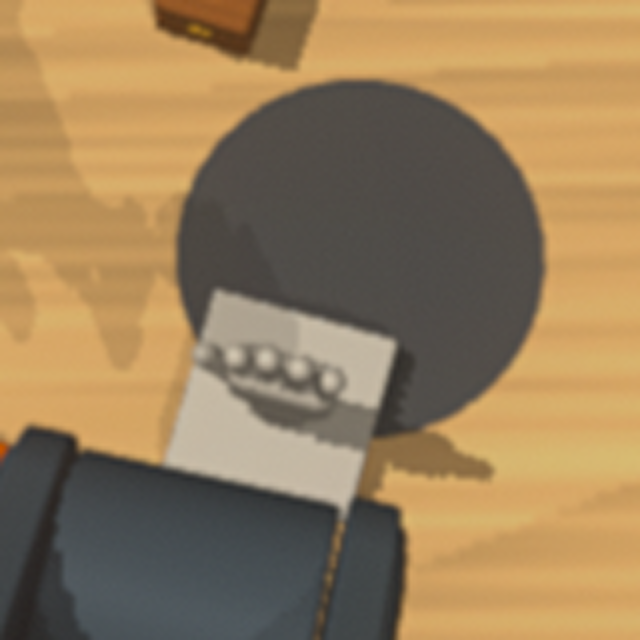

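The top view shows it standing with its far base corners at (263.7,222.5) and (309.5,235.5). It overlaps the felt, whose centre is near (300,214).

```bash
python3 - <<'E'
from h import *
np.set_printoptions(precision=1,suppress=True)
a,b=[onz('top',*p,.018)[:2]*1000 for p in((263.7,222.5),(309.5,235.5))]
e=(a-b)/np.linalg.norm(a-b);d=np.array([e[1],-e[0]]);print(a,b,np.linalg.norm(a-b),'yaw',np.degrees(np.arctan2(d[1],d[0])))
c=(a+b)/2-50*d;F=np.array([639,-65]);print('centre',c,'to felt along,lat',(F-c)@d,(F-c)@e,'back mid',c-50*d)
E
```

```text
[616.   11.8] [587.3 -84.4] 100.37904901515722 yaw -16.609331441222466
centre [553.7 -22. ] to felt along,lat 94.0011955706963 -16.800412132156453 back mid [505.8  -7.7]
```

Emit:
{"api": "carry_out", "payload": {"targets": [[[2,0,2,0,-6,0,5],[2,0,5,0,-12,0,5],[2,0,9,0,-12,0,5],[2,0,13,0,-12,0,5],[2,0,16,0,-12,0,5],[2,0,17.5,0,-12,0,5],[2,0,17.5,0,-12,0,5],[2,0,17.5,0,-12,0,5]]]}}

```text
t: 7.9
tcp_pos: [0.4022, 0.0186, 0.0664]
tool_rot: [0.143, 0.984, -0.021, 0.103]
force: [-0.7, 0.2, 0.5]
finger_gap: 0.586
gripper_force: 0.0
```

```bash
python3 - <<'E'
from h import *
from scipy.spatial.transform import Rotation as R
im=snap('side','s4.png');s=manip.sense();print(s['tcp_pos'],s['force'],s['finger_gap'])
Rm=R.from_quat(s['tool_rot']).as_matrix();print(Rm.round(3))
o=(100,170)
im=cv2.resize(im[170:320,100:300,::-1],None,fx=4,fy=4,interpolation=2)
for k,l in enumerate((.006,.019,.032)):
    for y in(-.025,-.0395):
        p=proj('side',s['tcp_pos']+Rm@[-.011,y,l]);cv2.circle(im,tuple(int(v) for v in (p-o)*4),3,[(0,0,255),(0,255,0),(255,0,0)][k],-1)
cv2.imwrite('pics/s4c.png',im)
E
```

```text
[0.4022151  0.01865778 0.0660294 ] [ 0.99314691 -0.01587823 -0.27728097] 0.5850632571407895
[[-0.938  0.285  0.196]
 [ 0.277  0.958 -0.07 ]
 [-0.208 -0.012 -0.978]]
```

View pics/s4c.png

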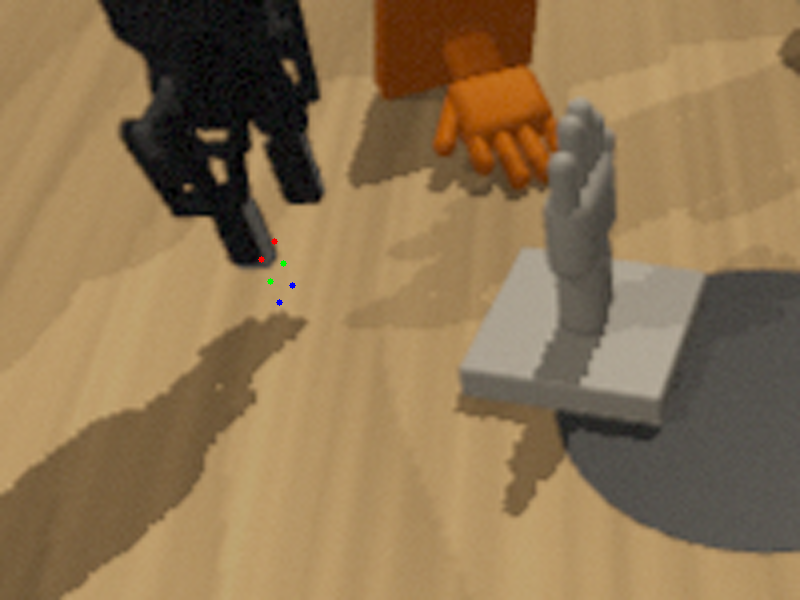

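The two fingertips are about 11 mm ahead of the TCP, at crop (250,260) and (310,195), and the piece stands free. Next I lower the fingers behind its low (-x) edge and approach.

Emit:
{"api": "carry_out", "payload": {"targets": [[[0.4,0.2,2,0,0,0,5],[0.8,0.4,4,0,0,0,5],[1,0.6,4.7,0,0,0,5],[-1,0.6,5.1,0,0,0,5],[-3,0.6,5.55,0,0,0,5],[-5,0.6,5.98,0,0,0,5],[-6.8,0.6,6.36,0,0,0,5],[-6.8,0.6,6.36,0,0,0,5]]]}}

```text
t: 8.62
tcp_pos: [0.4634, 0.0024, 0.02]
tool_rot: [0.144, 0.984, -0.028, 0.106]
force: [-0.2, -0.4, 0.3]
finger_gap: 0.588
gripper_force: 0.0
```

Emit:
{"api": "carry_out", "payload": {"targets": [[[0,0,0,0,0,0,5],[0,0,0,0,0,0,5]]]}}

```text
t: 8.78
tcp_pos: [0.4627, 0.0027, 0.0205]
tool_rot: [0.144, 0.983, -0.028, 0.106]
force: [-0.2, -0.1, -0.6]
finger_gap: 0.585
gripper_force: 0.0
```

Emit:
{"api": "carry_out", "payload": {"targets": [[[-0.8,0.3,0.17,0,0,0,5],[-1.6,0.6,0.34,0,0,0,5],[-2.2,0.6,0.47,0,0,0,5],[-2.7,0.6,0.58,0,0,0,5],[-3.1,0.6,0.66,0,0,0,5],[-3.5,0.6,0.75,0,0,0,5],[-3.9,0.5,0.83,0,0,0,5],[-4.3,0.4,0.92,0,0,0,5],[-4.7,0.3,1.0,0,0,0,5],[-5.1,0.2,1.08,0,0,0,5],[-5.5,0.1,1.17,0,0,0,5],[-5.9,0,1.26,0,0,0,5]]]}}

```text
t: 9.78
tcp_pos: [0.5174, -0.0139, 0.0205]
tool_rot: [0.143, 0.984, -0.028, 0.103]
force: [-2.2, 0.7, -1.9]
finger_gap: 0.59
gripper_force: 1.1
```

```bash
python3 - <<'E'
from h import *
base('b2');s=manip.sense();print(s['tcp_pos'],s['force'],s['tool_rot'])
im=cv2.imread('pics/b2_s.png');t=cv2.imread('pics/b2_t.png')
cv2.imwrite('pics/b2_c.png',np.hstack([cv2.resize(im[180:320,180:370],(456,336),interpolation=2),cv2.resize(t[150:290,230:370],(336,336),interpolation=2)]))
E
```

```text
poly [[220, 231], [220, 307], [287, 321], [287, 325], [291, 322], [293, 326], [298, 323], [308, 327], [317, 298], [324, 252], [317, 255], [315, 251], [301, 251], [299, 247], [283, 247], [276, 242], [269, 244], [266, 240], [265, 243], [262, 239], [261, 242], [249, 240], [248, 236], [247, 239], [242, 235], [239, 238], [240, 234], [236, 237]]
[ 0.51977262 -0.01465568  0.02087156] [-2.31547301  0.59525774 -0.2313863 ] [ 0.14386796  0.98356167 -0.02800797  0.10547044]
```

View pics/b2_c.png

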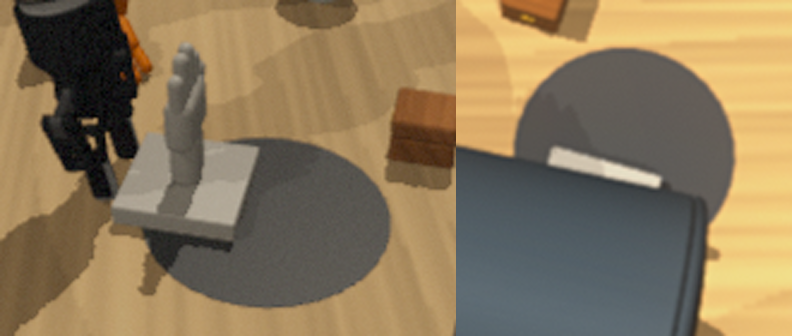

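The fingers are on the back edge and the piece slides upright, with far corners at top px (269.2,210.8) and (315.8,225).

```bash
cat > m.py <<'E'
from h import *
import sys
np.set_printoptions(precision=1,suppress=True)
v=[float(x) for x in sys.argv[1:]]
a,b=[onz('top',*p,.018)[:2]*1000 for p in(v[:2],v[2:])]
e=(a-b)/np.linalg.norm(a-b);d=np.array([e[1],-e[0]]);c=(a+b)/2-50*d;F=np.array([639,-65])
print('len',np.linalg.norm(a-b),'yaw',np.degrees(np.arctan2(d[1],d[0])),'c',c,'along,lat',(F-c)@d,(F-c)@e)
print('corner dists',[np.linalg.norm(c+i*50*d+j*50*e-F).round(1) for i in(1,-1) for j in(1,-1)])
E
python3 m.py 269.2 210.8 315.8 225
```

```text
len 103.15420953703284 yaw -17.820377988987847 c [578.  -33.8] along,lat 67.64282696766158 -10.991246690568765
corner dists [np.float64(63.5), np.float64(42.8), np.float64(132.5), np.float64(123.9)]
```

Emit:
{"api": "carry_out", "payload": {"targets": [[[-0.4,-0.1,0.08,0,0,0,5],[-0.8,-0.1,0.17,0,0,0,5],[-1.2,-0.2,0.25,0,0,0,5],[-1.6,-0.3,0.34,0,0,0,5],[-2,-0.3,0.42,0,0,0,5],[-2.4,-0.4,0.51,0,0,0,5],[-2.8,-0.4,0.59,0,0,0,5],[-3.2,-0.5,0.68,0,0,0,5],[-3.6,-0.6,0.76,0,0,0,5],[-4,-0.6,0.85,0,0,0,5],[-4.3,-0.7,0.92,0,0,0,5],[-4.6,-0.7,0.98,0,0,0,5]]]}}

```text
t: 10.88
tcp_pos: [0.5622, -0.0347, 0.0215]
tool_rot: [0.144, 0.984, -0.028, 0.105]
force: [-2.9, 0.8, -0.5]
finger_gap: 0.585
gripper_force: 1.3
```

Emit:
{"api": "carry_out", "payload": {"targets": [[[-0.4,-0.1,0.08,0,0,0,5],[-0.8,-0.1,0.17,0,0,0,5],[-1.1,-0.2,0.23,0,0,0,5],[-1.4,-0.2,0.3,0,0,0,5],[-1.6,-0.3,0.34,0,0,0,5],[-1.8,-0.3,0.38,0,0,0,5],[-1.9,-0.3,0.4,0,0,0,5],[-1.9,-0.3,0.4,0,0,0,5]]]}}

```text
t: 11.55
tcp_pos: [0.5801, -0.0431, 0.0218]
tool_rot: [0.144, 0.984, -0.028, 0.105]
force: [-1.4, -0.0, -0.6]
finger_gap: 0.582
gripper_force: 0.9
```

Emit:
{"api": "carry_out", "payload": {"targets": [[[1,0,-0.2,0,0,0,5],[3,0,-0.6,0,0,0,5],[6,0,-1.3,0,0,0,5],[9,0,-2,0,0,0,5],[12,0,-3,0,0,0,5],[14,4,-6,0,0,0,5],[14,8,-9,0,0,0,5],[14,12,-12,0,0,0,5],[14,16,-14,0,0,0,5],[14,20,-14,0,0,0,5],[14,20,-14,0,0,0,5],[14,20,-14,0,0,0,5]]]}}

```text
t: 12.55
tcp_pos: [0.4845, 0.206, 0.1275]
tool_rot: [0.141, 0.983, -0.023, 0.113]
force: [0.7, 0.6, 0.3]
finger_gap: 0.584
gripper_force: 0.0
```

```bash
python3 - <<'E'
from h import *
base('b3');s=manip.sense();print(s['tcp_pos'],s['force'])
im=cv2.imread('pics/b3_s.png');t=cv2.imread('pics/b3_t.png')
cv2.imwrite('pics/b3_c.png',np.hstack([cv2.resize(im[150:290,200:350],(300,280)),cv2.resize(t[130:270,230:370],(490,490),interpolation=2)[:280] if 0 else np.zeros((280,0,3),np.uint8)]))
A=cv2.resize(t[150:290,230:370],(560,560),interpolation=2);B=np.zeros((560,240,3),np.uint8);B[:224]=cv2.resize(im[170:310,210:360],(240,224))
cv2.imwrite('pics/b3_c.png',np.hstack([A,B]))
E
```

```text
poly [[283, 183], [270, 226], [314, 240], [328, 196]]
[0.48030907 0.201131   0.12480441] [-0.67542718 -0.11298106 -0.19005077]
```

View pics/b3_c.png

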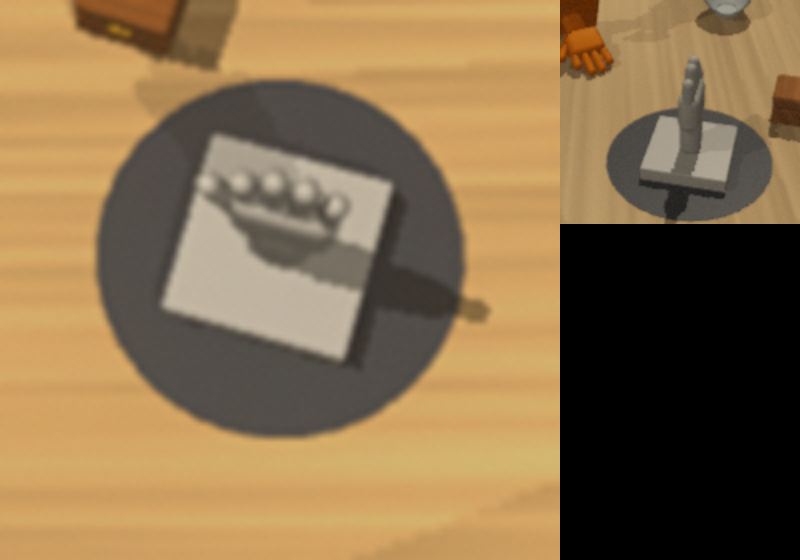

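The base, crop (160–395,133–362), lies wholly inside the felt with wide margins. The hand stands upright, the arm is clear, and the box and bowl are where they were.

```bash
python3 m.py 283 183.2 328.5 196; python3 -c "from station import sign_off; print(sign_off())"
```

```text
len 101.17016273107036 yaw -16.756812836748143 c [639.7 -64.1] along,lat -0.4018782822229619 -1.03101295361597
corner dists [np.float64(71.7), np.float64(70.3), np.float64(71.2), np.float64(69.7)]
the job is handed in; nothing more can be done
None
```

The grey ring hand stands upright on its base, about 1 mm off the centre of the felt and wholly inside it; the arm is clear, nothing else was touched, and the job was handed in at about 13 s of the 58 s allowed.

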